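# Refit the stirrer paddle and shut the lid

### The job

The washed paddle goes back into the bench stirrer: lower its keyed shaft into the drive boss in the middle of the pot and turn it until the keys find the keyways and it drops fully home. Let go of it and swing the hinged lid shut over it. Do not knock over or push away the two steel moulds and the spray bottle standing nearby.

Things in the scene. Friction and masses are not known exactly. Their poses are not given: they have to be found in the camera images.
- stirrer: Bench stirrer, fixed: white rounded motor base 170 x 170 x 44 mm (front with dial and switch towards its own -x) carrying a fixed open steel pot, 148 mm outside, 140 mm inside diameter, inner floor at height 50 mm, rim at 152 mm. Origin on the table under the pot's axis; z up, +x towards the lid hinge at the rear.
- drive_top (a point): Centre of the flat top of the drive boss, on the pot's axis, 88 mm above the table. The boss is a dark steel cylinder 39 mm across and 38 mm tall, open on top with a cross-shaped bore: two slots 10 mm wide and 29 mm long crossing at right angles, that is four keyways 90 degrees apart, going down to the pot floor. This point's axes are the stirrer's, not the cross's.
- drive_bore (a point): In the drive's bore on the pot's axis, 32 mm below drive_top: the shaft's tip is here when the paddle is home. The cross stopped at an arbitrary angle that is not reported: look in from above, or feel for it. A gearbox holds the boss with 0.15 N m, so it stands still while the paddle is turned on it with light pressure, and turns along once the keys are in.
- paddle: Loose steel paddle, 96 mm tall, 122 mm across, 0.16 to 0.24 kg, standing upright on three white scraper blades on three arms 120 degrees apart, the first along its own +x. Origin at the tip of the central shaft, 3 mm above the blades' lower edges; z up along the shaft. When home the blades, 61 mm from the axis, clear the pot floor by 3 mm.
- paddle_keys (a point): Middle of the two keys on the shaft, 24 mm above the paddle's origin. From the tip up: round nose 12 mm diameter, tapered at the tip, z 0 to 16 mm; two opposite keys, 7 mm thick and 28 mm across both, along the paddle's x, z 16 to 32 mm; hub 35 mm across, z 32 to 46 mm. Play in the bore: nose about 1 mm, keys 1.5 mm either side (0.1 rad either way).
- paddle_grip (a point): Middle of the paddle's black grip, 78 mm above its origin: a flat upright tab 34 mm wide along the paddle's x, 12 mm thick along its y, 31 mm tall, on a 14 mm stem. With the keys lying across the top of the boss the paddle's origin is 16 mm below drive_top; turned to any of the four keyways it drops 16 mm more, until the hub sits on the boss.
- lid (a joint): Hinge angle of the lid in rad: 0 shut flat on the pot, 1.57 upright, 1.75 to 1.95 at the start, leaning back behind the pot; stop at 2.1. The hinge is stiff and stays open; pushed forward over the top past about 1.0 it sinks shut by itself, damped, in some seconds, and it may also be pressed down from above. If the paddle is not home, the lid stays ajar on its grip at about 0.1.
- lid_hinge (a point): Middle of the lid's hinge axis, fixed to the stirrer, 95 mm behind the pot's axis (along the stirrer's +x) at height 154 mm; the hinge axis runs along the stirrer's y.
- lid_lip (a point): Front edge of the lid's black lip, 188 mm from the hinge axis; moves with the lid. The lid is a round aluminium plate 158 mm across and 6 mm thick; the lip is 46 mm wide and 8 mm thick. On the open lid the outer face looks to the rear, away from the pot.
- mould_cup_1: Upturned steel lolly mould, 38 x 64 x 95 mm tall, loose, standing between the paddle and the stirrer. Origin under its centre. Leave it standing where it is.
- mould_cup_2: A second such mould, 38 x 64 x 95 mm tall, loose, to the right of the paddle near the front. Origin under its centre. Leave it standing where it is.
- spray_bottle: Spray bottle, 56 x 120 x 272 mm tall, loose, at the right. Origin under its centre. Leave it standing where it is.

How it is judged (in metres and radians):
On the way:
1. the paddle is fully home in the drive (dropped into the keyways), upright, with the lid still open (z of paddle in the frame of drive_top below -0.028 m and horizontal distance between paddle and drive_top below 0.005 m and angle between paddle's own z axis and vertical below 0.08 rad and value of joint lid above 0.5 rad), for 0.2 s.
At the end, for the whole second after the job is handed in: The paddle sits home in the drive: its origin at least 28 mm below the top of the boss (32 mm is fully home), within 5 mm of the axis, upright within 0.08 rad, at rest; and the lid is shut (joint below 0.04 rad) (z of paddle in the frame of drive_top below -0.028 m and horizontal distance between paddle and drive_top below 0.005 m and angle between paddle's own z axis and vertical below 0.08 rad and linear speed of paddle below 0.02 m/s and value of joint lid below 0.04 rad); the robot touches nothing.
It fails at once if a mould or the spray bottle is pushed more than 40 mm from its place or tipped over (distance of any of mould_cup_1, mould_cup_2, spray_bottle from where it was at the start of the episode above 0.04 m or angle between any of mould_cup_1, mould_cup_2, spray_bottle's own z axis and vertical above 0.6 rad).
It also fails if it takes over 72 s, if anything falls off the work surface, if the arm or the gripper's body presses on something with over 40 N, if the wrist force passes 120 N, or if a joint passes its speed limit or range.

### The arm

A 6-joint arm with a two-finger parallel gripper is mounted at the origin on a cart in front of the work surface, level with it; the furniture and walls round the work are solid. World frame = base frame: x ahead of the robot, y to its left, z up, the work surface at z = 0. Lengths are in m, angles in degrees, forces in N, time in s.
With the tool pointing down it reaches from about 0.3 to 0.75 m from the base axis. Payload 8.5 kg.
Tool frame: the origin (TCP) lies on the centre line of the jaws, within the pads' length; the fingertips stand 19 mm ahead of it and the grasp point (between the pads) is the TCP (env.tcp_to_tips is the z of the fingertips in the tool frame, in m); z points along the fingers, y is the line along which they close (so a half turn about z gives the same grasp; the last joint's range is limited). The gripper opens to 85 mm and grips with 20 to 120 N. Pads are 22 mm wide; open, the fingers measure 114 mm over their backs; the gripper's body (76 mm by 85 mm) begins 54 mm behind the grasp point. The pads swing forward as they close: fully open they stand 13 mm farther back than shut.
Start: joints at [62.321, 21.807, 74.336, -0, 83.858, -12.336], TCP at [0.146, 0.53, 0.25] pointing down, gripper open.
Joint ranges: [-178.18, 178.18], [-50.72, 133.34], [12.68, 142.11], [-81.47, 261.47], [9.98, 163.14], [-165.26, 165.26]. Speed limits (degrees/s): [136.94, 136.94, 180, 180, 180, 180].

### API

Orientations are given as a 3x3 rotation matrix whose columns are the frame's x, y, z axes.
In Python, from rig import env gives the robot as it stands.
- The arm moves only by the tool servo_tool, never from a script. Its argument "steps" is a list of rows, each an object of numbers: "tx", "ty", "tz": the shift along the world's x, y, z in cm; "yaw": the turn about the world's z in degrees; "claw": the finger opening in cm, from 0 to 8.54. In form: [{"tx": .., "ty": .., "tz": .., "yaw": .., "claw": ..}, ...]. A call has 1 to 20 rows; each row shifts and turns the commanded pose from where the row before left it; what a row does not reach is not made up. A row lasts 1/10 s, in which the tool goes at most 50 mm and 8.59 degrees, less where a joint would pass 70% of its speed; a pose out of reach is approached as far as the arm can. A call with a gripper value outside its range is refused whole. The fingers move at their own pace and stop on an object; "newtons" is the grip in N (left out, the last holds). Time passes only in rows, so rows that do not move let the fingers close. It gives the time, the measured TCP pose, the force, the opening and the grip force at its end, in the units of the state.
- env.observe(): the state, without advancing time (a new reading comes with each control period).
- env.get_image(name): name is "scene" or "top" or "wrist"; returns (picture, depth): 420x560x3 uint8, red, green, blue; 420x560 float32, m along the optical axis (not along the pixel's ray), 0 where there is no reading.
- env.camera_model(name): a dict with "fovy" (degrees; the focal length in pixels is half the picture's height over the tangent of half this angle, whatever the lens; pixels are square), "cx", "cy" (the principal point, pixels), "dist_coeffs" ([k1, k2, p1, p2, k3] as OpenCV has them; the pictures are not rectified), "T" (4x4, takes a point from camera to world coordinates). Camera axes: x right, y down, z forward; pixel columns grow to the right and rows downward; lengths in m; the calibration is good to about 2 mm. A picture is of the moment at which its call begins: read the wrist's pose just before it. camera_model takes no time and is no camera call; for the wrist camera it gives the pose at the moment of the call.
- env.close_job(): hands the job in; it is judged then, once.
The state is a dict: "time_s": time; "q": joint angles; "qvel": joint speeds; "joint_efforts": joint torques, N m; "position": TCP position; "tool_rot": TCP orientation; "ft_force": force on the tool from outside, world axes, zero at the start; "wrist_torque": the same for the moment, N m; "grip_width": finger opening in m; "gripper_force": force on a finger pad.
Only numpy, scipy, OpenCV 4.12 (cv2) and the standard library are available. Lean on these libraries where they do the work, as an engineer would, in place of code of your own. Each camera call takes 0.05 s, during which the arm holds its last target. There are 200 camera calls.

## Working session

There is one attempt and no reset: what is moved stays moved. The work goes in short steps, Python scripts to look and compute and a tool call to move; the robot and the scene stay as the last step left them, time stands still between calls to the robot, and variables do not carry over. Pictures are saved under pics/ and viewed, at most 10 in all, crops included, and the job is handed in when it is done.

Besides the shell and the picture viewer there is one more tool, called after ">>>" in YAML: its name, and indented under it one key for each argument. servo_tool: Moves the arm, as the interface text tells. Its arguments: {"type":"object","properties":{"steps":{"type":"array"},"newtons":{"type":"number"}},"required":["steps"]}

```bash
mkdir -p pics; cat > h.py <<'E'
import numpy as np, cv2
from rig import env
def snap(n,fn=None):
    m=env.camera_model(n); im,d=env.get_image(n)
    if fn: cv2.imwrite('pics/'+fn,im[:,:,::-1])
    np.savez('last_'+n,im=im,d=d)
    return im,d,m
def cloud(d,m):
    h,w=d.shape; f=h/2/np.tan(np.radians(m['fovy'])/2)
    K=np.array([[f,0,m['cx']],[0,f,m['cy']],[0,0,1.]])
    u,v=np.meshgrid(np.arange(w,dtype=float),np.arange(h,dtype=float))
    p=cv2.undistortPoints(np.stack([u,v],-1).reshape(-1,1,2),K,np.array(m['dist_coeffs'],float)).reshape(h,w,2)
    c=np.concatenate([p*d[...,None],d[...,None]],-1); T=np.array(m['T'])
    P=c@T[:3,:3].T+T[:3,3]; P[d<=0]=np.nan
    rays=np.concatenate([p,np.ones((h,w,1))],-1)@T[:3,:3].T
    return P,rays,T[:3,3]
def onplane(r,o,z): return o+r*((z-o[2])/r[...,2:3])
E
python3 - <<'E'
from h import *
a=snap('scene');b=snap('top')
cv2.imwrite('pics/a.png',np.hstack([cv2.resize(a[0],(400,300)),cv2.resize(b[0],(400,300))])[:,:,::-1])
cv2.imwrite('pics/top.png',b[0][:,:,::-1])
for n,x in(('s',a),('t',b)):
    print(n,np.array(x[2]['T']).round(3),x[2]['fovy'],x[2]['dist_coeffs'])
E
```

```text
s [[ 0.906 -0.369  0.209  0.177]
 [-0.424 -0.776  0.467 -0.791]
 [-0.01  -0.512 -0.859  1.424]
 [ 0.     0.     0.     1.   ]] 47.17741338417645 [-0.15999541  0.          0.          0.          0.        ]
t [[-0.021 -0.996  0.088  0.363]
 [-0.999  0.018 -0.026 -0.06 ]
 [ 0.024 -0.088 -0.996  1.451]
 [ 0.     0.     0.     1.   ]] 42.38969104353456 [0.04772329 0.         0.         0.         0.        ]
```

View pics/a.png

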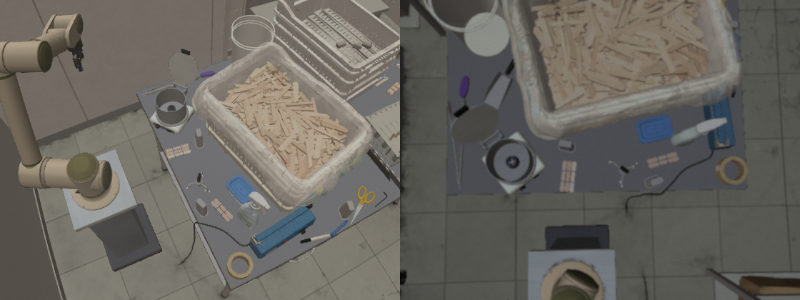

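View pics/top.png

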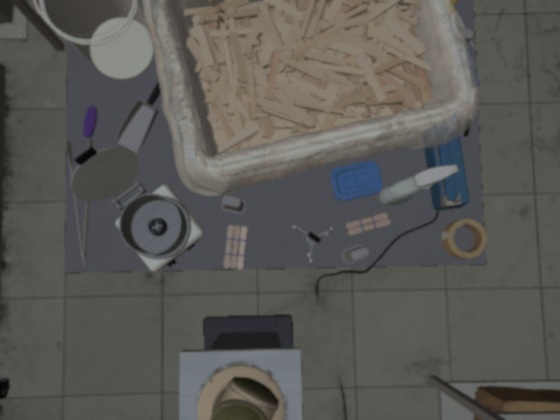

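The overview shows the stirrer at (157,225) in the top picture with its lid leaning to the upper left (105,172). The paddle is at (315,237), the moulds at (232,203) and (355,254), and the bottle at (420,183). Next I'll measure these.

```bash
python3 - <<'E'
from h import *
m=env.camera_model('top');z=np.load('last_top.npz');im,d=z['im'],z['d']
P,r,o=cloud(d,m)
def rep(n,u0,u1,v0,v1,zmin,zmax=1):
    q=P[v0:v1,u0:u1].reshape(-1,3);q=q[(q[:,2]>zmin)&(q[:,2]<zmax)]
    rc=cv2.minAreaRect((q[:,:2]*1000).astype(np.float32))
    print(n,len(q),'mean',q.mean(0).round(3),'max',q.max(0).round(3),'min',q.min(0).round(3),'rect',np.round(rc[0]),np.round(rc[1]),round(rc[2],1))
rep('table',280,300,220,250,-1)
rep('m1',215,250,190,217,.08); rep('m2',338,372,240,268,.08); rep('paddle',285,340,215,265,.02); rep('grip',285,340,215,265,.08)
rep('rim',110,205,180,275,.145,.16);rep('base',105,210,180,275,.035,.05);rep('boss',145,170,212,240,.07,.1)
rep('lid',60,150,130,205,.17);rep('bottle',370,460,160,205,.05)
rep('basket',150,480,0,200,.1)
# pot rim circle fit
q=P[180:275,110:205].reshape(-1,3);q=q[(q[:,2]>.147)&(q[:,2]<.158)]
c,R=cv2.minEnclosingCircle((q[:,:2]*1000).astype(np.float32));print('rim circ',c,R)
b=cv2.resize(im[175:285,100:370],None,fx=2.9,fy=2.9,interpolation=cv2.INTER_CUBIC)
s=np.load('last_scene.npz')['im'][100:320,190:400]
s=cv2.resize(s,None,fx=1.2,fy=1.2,interpolation=cv2.INTER_CUBIC)
out=np.zeros((b.shape[0]+s.shape[0],b.shape[1],3),np.uint8);out[:b.shape[0]]=b;out[b.shape[0]:,:s.shape[1]]=s
cv2.imwrite('pics/c.png',np.clip(out*1.6,0,255).astype(np.uint8)[:,:,::-1]);print(out.shape)
E
```

```text
table 594 mean [ 0.451 -0.137  0.002] max [ 0.49  -0.111  0.05 ] min [ 0.412 -0.163 -0.009] rect [ 451. -137.] [52. 79.] 88.7
m1 280 mean [0.533 0.016 0.141] max [0.548 0.041 0.286] min [ 0.518 -0.011  0.08 ] rect [534.  15.] [51. 26.] 76.6
m2 191 mean [ 0.396 -0.305  0.095] max [ 0.413 -0.282  0.105] min [ 0.381 -0.329  0.08 ] rect [ 396. -306.] [25. 47.] 17.6
paddle 270 mean [ 0.437 -0.192  0.057] max [ 0.472 -0.143  0.102] min [ 0.379 -0.247  0.02 ] rect [ 445. -207.] [104.  91.] 25.7
grip 69 mean [ 0.439 -0.193  0.096] max [ 0.45  -0.178  0.102] min [ 0.428 -0.208  0.081] rect [ 439. -194.] [34. 12.] 54.0
rim 552 mean [0.498 0.222 0.153] max [0.578 0.294 0.16 ] min [0.402 0.13  0.145] rect [486. 212.] [175. 146.] 36.5
base 1560 mean [0.467 0.185 0.045] max [0.587 0.314 0.05 ] min [0.364 0.09  0.035] rect [470. 199.] [181. 169.] 37.4
boss 153 mean [0.475 0.203 0.086] max [0.494 0.223 0.098] min [0.456 0.184 0.071] rect [475. 203.] [38. 37.] 28.1
lid 2809 mean [0.581 0.284 0.252] max [0.632 0.348 0.333] min [0.526 0.216 0.17 ] rect [582. 284.] [ 72. 157.] 34.5
bottle 2412 mean [ 0.563 -0.456  0.138] max [ 0.637 -0.345  0.282] min [ 0.513 -0.577  0.05 ] rect [ 577. -461.] [233. 123.] 87.9
basket 53029 mean [ 0.753 -0.172  0.307] max [0.983 0.213 0.369] min [ 0.526 -0.611  0.1  ] rect [ 755. -199.] [823. 456.] 89.8
rim circ (488.626953125, 214.24429321289062) 91.11768341064453
(583, 783, 3)
```

View pics/c.png

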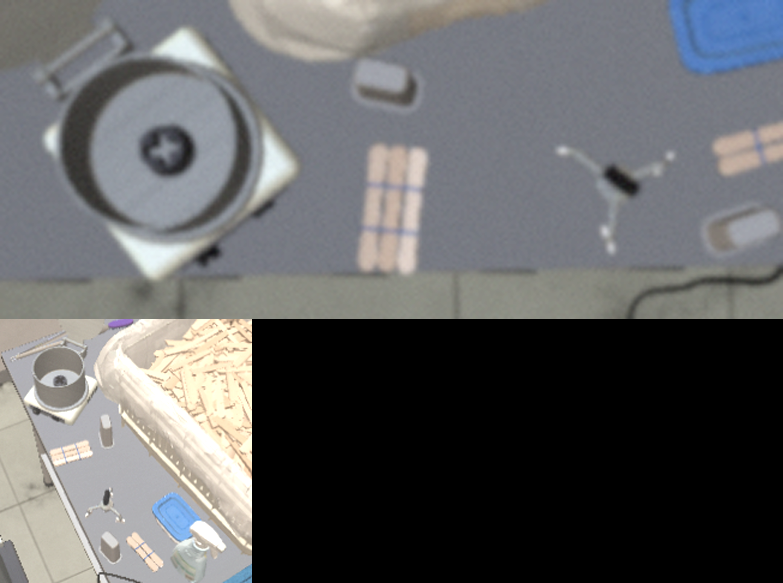

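```bash
python3 - <<'E'
from h import *
s=env.observe();print(s['time_s'],s['position'],np.round(s['tool_rot'],3),s['ft_force'],s['grip_width'])
m=env.camera_model('wrist');R=np.array(s['tool_rot']);T=np.array(m['T'])
print('cam in tool',(R.T@(T[:3,3]-s['position'])).round(3),(R.T@T[:3,:3]).round(2),m['fovy'])
# cross in boss from top
m=env.camera_model('top');z=np.load('last_top.npz');P,r,o=cloud(z['d'],m)
q=onplane(r,o,.088)[...,:2]; g=z['im'].mean(-1)
k=np.hypot(q[...,0]-.475,q[...,1]-.203)
for R0 in(.007,.009,.011,.013):
  A=np.degrees(np.arctan2(q[...,1]-.203,q[...,0]-.475))%90
  M=(abs(k-R0)<.003)
  w=(g[M]-g[M].mean());ph=np.angle((w*np.exp(1j*np.radians(4*A[M]))).sum())/4
  print(R0,M.sum(),'bright dir',np.degrees(ph)%90)
E
```

```text
0.1 [0.14539548 0.53018206 0.24978995] [[-0.964  0.265 -0.001]
 [ 0.265  0.964 -0.001]
 [ 0.    -0.001 -1.   ]] [-0.23478154 -0.598355   -0.23870517] 0.08532710803243161
cam in tool [ 0.069 -0.001 -0.123] [[-0.   -0.96 -0.27]
 [ 1.   -0.   -0.  ]
 [-0.   -0.27  0.96]] 69.05330758884865
0.007 44 bright dir 16.294052533670556
0.009 59 bright dir 9.661861904275256
0.011 66 bright dir 8.67506154015152
0.013 72 bright dir 3.493527584215776
```

>>> servo_tool:
  steps:
    - {"tz":2}
    - {"tz":3}
    - {"tx":1.83,"ty":-1.82,"yaw":-6}
    - {"tx":1.83,"ty":-1.82,"yaw":-6}
    - {"tx":1.83,"ty":-1.82,"yaw":-6}
    - {"tx":1.83,"ty":-1.82,"yaw":-6}
    - {"tx":1.83,"ty":-1.82,"yaw":-6}
    - {"tx":1.83,"ty":-1.82,"yaw":-6}
    - {"tx":1.83,"ty":-1.82,"yaw":-6}
    - {"tx":1.83,"ty":-1.82,"yaw":-6}
    - {"tx":1.83,"ty":-1.82,"yaw":-6}
    - {"tx":1.83,"ty":-1.82,"yaw":-6}
    - {"tx":1.83,"ty":-1.82,"yaw":-6}
    - {"tx":1.83,"ty":-1.82,"yaw":-6}
    - {"tx":1.83,"ty":-1.82,"yaw":-6}
    - {"tx":1.83,"ty":-1.82,"yaw":-6}
    - {"tx":1.83,"ty":-1.82,"yaw":-6}
    - {"tx":1.83,"ty":-1.82,"yaw":-6}
    - {"tx":1.83,"ty":-1.82,"yaw":-6}
    - {"tx":1.83,"ty":-1.82,"yaw":-6}

```text
invalid input at $.steps[0]: expected keys tx, ty, tz, yaw, claw
```

```bash
python3 - <<'E'
from h import *
s=env.observe();print(s['time_s'],s['position'],np.round(s['tool_rot'],3),np.round(s['q'],1))
im,d,m=snap('wrist','w1.png');P,r,o=cloud(d,m)
q=P.reshape(-1,3);q=q[(q[:,2]>.147)&(q[:,2]<.158)&(np.hypot(q[:,0]-.475,q[:,1]-.203)<.085)]
A=np.c_[2*q[:,:2],np.ones(len(q))];c=np.linalg.lstsq(A,(q[:,:2]**2).sum(1),rcond=None)[0];print('rim',len(q),c[:2],np.sqrt(c[2]+c[0]**2+c[1]**2))
q=P.reshape(-1,3);q=q[(q[:,2]>.08)&(q[:,2]<.095)&(np.hypot(q[:,0]-.475,q[:,1]-.203)<.035)]
(c,R)=cv2.minEnclosingCircle((q[:,:2]*1000).astype(np.float32));print('boss',len(q),c,R,q[:,2].mean())
# rectified view of the plane z=.088: deeper pixels
cx,cy=np.array(c)/1000
XY=onplane(r,o,.088)[...,:2]
k=np.hypot(XY[...,0]-cx,XY[...,1]-cy);A=np.arctan2(XY[...,1]-cy,XY[...,0]-cx)
deep=(P[...,2]<.078).astype(float);g=im.mean(-1)
for R0 in(.009,.011,.013):
  M=abs(k-R0)<.0015
  for w,n in((deep,'deep'),(-g,'dark')):
    x=np.nan_to_num(w[M]-np.nanmean(w[M]));print(R0,M.sum(),n,np.degrees(np.angle((x*np.exp(4j*A[M])).sum())/4)%90)
v,u=np.where(k<.03);print(u.min(),u.max(),v.min(),v.max())
cv2.imwrite('pics/w1c.png',cv2.resize(im[v.min():v.max(),u.min():u.max()],(400,400))[:,:,::-1])
E
```

```text
0.1 [0.14539548 0.53018206 0.24978995] [[-0.964  0.265 -0.001]
 [ 0.265  0.964 -0.001]
 [ 0.    -0.001 -1.   ]] [ 62.3  21.8  74.4   0.   83.9 -12.3]
rim 0 [0. 0.] 0.0
boss 0 (0.0, 0.0) 0.0 nan
0.009 0 deep 0.0
0.009 0 dark 0.0
0.011 0 deep 0.0
0.011 0 dark 0.0
0.013 0 deep 0.0
0.013 0 dark 0.0<stdin>:7: RuntimeWarning: Mean of empty slice.
  ret = ret.dtype.type(ret / rcount)
<stdin>:16: RuntimeWarning: Mean of empty slice
Traceback (most recent call last):
ValueError: zero-size array to reduction operation minimum which has no identity
```

The move was refused because every row needs all five keys. No motion happened, so I'll resend it in full.

>>> servo_tool:
  steps:
    - {"tx":0,"ty":0,"tz":3,"yaw":0,"claw":8.5}
    - {"tx":2.2,"ty":-2.2,"tz":0.4,"yaw":-7.2,"claw":8.5}
    - {"tx":2.2,"ty":-2.2,"tz":0.4,"yaw":-7.2,"claw":8.5}
    - {"tx":2.2,"ty":-2.2,"tz":0.4,"yaw":-7.2,"claw":8.5}
    - {"tx":2.2,"ty":-2.2,"tz":0.4,"yaw":-7.2,"claw":8.5}
    - {"tx":2.2,"ty":-2.2,"tz":0.4,"yaw":-7.2,"claw":8.5}
    - {"tx":2.2,"ty":-2.2,"tz":0.4,"yaw":-7.2,"claw":8.5}
    - {"tx":2.2,"ty":-2.2,"tz":0.4,"yaw":-7.2,"claw":8.5}
    - {"tx":2.2,"ty":-2.2,"tz":0.4,"yaw":-7.2,"claw":8.5}
    - {"tx":2.2,"ty":-2.2,"tz":0.4,"yaw":-7.2,"claw":8.5}
    - {"tx":2.2,"ty":-2.2,"tz":0.4,"yaw":-7.2,"claw":8.5}
    - {"tx":2.2,"ty":-2.2,"tz":0.4,"yaw":-7.2,"claw":8.5}
    - {"tx":2.2,"ty":-2.2,"tz":0.4,"yaw":-7.2,"claw":8.5}
    - {"tx":2.2,"ty":-2.2,"tz":0.4,"yaw":-7.2,"claw":8.5}
    - {"tx":2.2,"ty":-2.2,"tz":0.4,"yaw":-7.2,"claw":8.5}
    - {"tx":2.2,"ty":-2.0,"tz":0.4,"yaw":-7.8,"claw":8.5}
    - {"tx":0,"ty":0,"tz":0,"yaw":0,"claw":8.5}
    - {"tx":0,"ty":0,"tz":0,"yaw":0,"claw":8.5}

```text
time_s: 1.95
position: [0.4755, 0.2022, 0.3399]
tool_rot: [[0.558, 0.83, -0.001], [0.83, -0.558, 0.0], [-0.001, -0.001, -1.0]]
ft_force: [-0.2, -0.2, 0.1]
grip_width: 0.0846
gripper_force: 0.0
```

```bash
cat > cross.py <<'E'
from h import *
s=env.observe();print(s['time_s'],s['position'],np.round(s['tool_rot'],3),np.round(s['q'],1))
im,d,m=snap('wrist','w1.png');P,r,o=cloud(d,m)
q=P.reshape(-1,3);q=q[(q[:,2]>.147)&(q[:,2]<.158)&(np.hypot(q[:,0]-.475,q[:,1]-.203)<.085)]
A=np.c_[2*q[:,:2],np.ones(len(q))];c=np.linalg.lstsq(A,(q[:,:2]**2).sum(1),rcond=None)[0];print('rim',len(q),c[:2],np.sqrt(c[2]+c[0]**2+c[1]**2))
q=P.reshape(-1,3);q=q[(q[:,2]>.08)&(q[:,2]<.095)&(np.hypot(q[:,0]-.475,q[:,1]-.203)<.035)]
(c,R)=cv2.minEnclosingCircle((q[:,:2]*1000).astype(np.float32));print('boss',len(q),c,R,q[:,2].mean())
cx,cy=np.array(c)/1000
XY=onplane(r,o,.088)[...,:2]
k=np.hypot(XY[...,0]-cx,XY[...,1]-cy);A=np.arctan2(XY[...,1]-cy,XY[...,0]-cx)
deep=(P[...,2]<.078).astype(float);g=im.mean(-1)
for R0 in(.009,.011,.013):
  M=abs(k-R0)<.0015
  for w,n in((deep,'deep'),(-g,'dark')):
    x=np.nan_to_num(w[M]-np.nanmean(w[M]));print(R0,M.sum(),n,np.degrees(np.angle((x*np.exp(4j*A[M])).sum())/4)%90)
# metric view: up=+x, left=+y, 0.1 mm px *..., 60mm wide
v,u=np.where(k<.03);print(u.min(),u.max(),v.min(),v.max())
src=np.float32([[u0,v0] for u0,v0 in((u.min(),v.min()),(u.max(),v.min()),(u.max(),v.max()),(u.min(),v.max()))])
dst=np.float32([[200-(XY[int(b),int(a),1]-cy)*6000,200-(XY[int(b),int(a),0]-cx)*6000] for a,b in src])
cv2.imwrite('pics/w1c.png',cv2.warpPerspective(im,cv2.getPerspectiveTransform(src,dst),(400,400))[:,:,::-1])
E
python3 cross.py
```

```text
1.95 [0.47548483 0.20222166 0.33989353] [[ 0.558  0.83  -0.001]
 [ 0.83  -0.558  0.   ]
 [-0.001 -0.001 -1.   ]] [ 9.9 15.6 68.9  0.  95.5 43.8]
rim 1927 [0.47400908 0.2057141 ] 0.07171498055991538
boss 479 (472.8171691894531, 205.00448608398438) 19.54700469970703 0.08664474589845436
0.009 109 deep 12.382060290992333
0.009 109 dark 58.06028676046719
0.011 133 deep 12.08006577420791
0.011 133 dark 58.943262015204596
0.013 158 deep 12.703927945144143
0.013 158 dark 61.25039890084163
247 295 159 206
```

View pics/w1c.png

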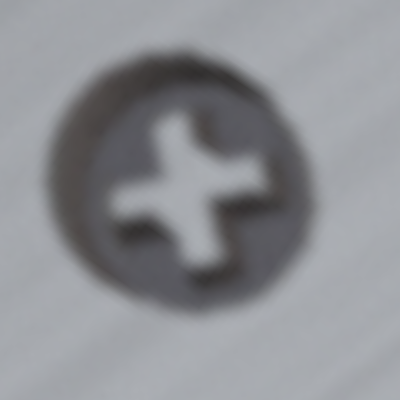

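The rectified close-up shows the cross clearly, its slots along 12° and 102° in the world. The boss centre is at about (0.474, 0.205), which agrees with the top view. Now I'll go above the paddle, keeping clear of the crate.

>>> servo_tool:
  steps:
    - {"tx":-1.8,"ty":-1,"tz":0,"yaw":0,"claw":8.5}
    - {"tx":-1.8,"ty":-2.6,"tz":0,"yaw":0,"claw":8.5}
    - {"tx":0,"ty":-3.6,"tz":0,"yaw":0,"claw":8.5}
    - {"tx":0,"ty":-3.6,"tz":0,"yaw":0,"claw":8.5}
    - {"tx":0,"ty":-3.6,"tz":0,"yaw":0,"claw":8.5}
    - {"tx":0,"ty":-3.6,"tz":0,"yaw":0,"claw":8.5}
    - {"tx":0,"ty":-3.6,"tz":0,"yaw":0,"claw":8.5}
    - {"tx":0,"ty":-3.6,"tz":0,"yaw":0,"claw":7}
    - {"tx":0,"ty":-3.6,"tz":-2,"yaw":0,"claw":5}
    - {"tx":0,"ty":-3.6,"tz":-2,"yaw":0,"claw":4.5}
    - {"tx":0,"ty":-3.6,"tz":-2,"yaw":0,"claw":4.5}
    - {"tx":0,"ty":-3.6,"tz":-2,"yaw":0,"claw":4.5}
    - {"tx":0,"ty":0,"tz":-2,"yaw":0,"claw":4.5}
    - {"tx":0,"ty":0,"tz":-2,"yaw":0,"claw":4.5}
    - {"tx":0,"ty":0,"tz":0,"yaw":0,"claw":4.5}
    - {"tx":0,"ty":0,"tz":0,"yaw":0,"claw":4.5}

```text
time_s: 3.6
position: [0.4397, -0.1929, 0.221]
tool_rot: [[0.557, 0.831, 0.0], [0.831, -0.557, -0.0], [0.0, 0.0, -1.0]]
ft_force: [0.1, 0.0, 0.2]
grip_width: 0.0448
gripper_force: 0.0
```

```bash
python3 - <<'E'
from h import *
s=env.observe();print(s['time_s'],s['position'],np.round(s['q'],1))
im,d,m=snap('wrist','w2.png');P,r,o=cloud(d,m)
q=P.reshape(-1,3);k=(np.hypot(q[:,0]-.439,q[:,1]+.194)<.03)&(q[:,2]>.085)&(q[:,2]<.11)
q=q[k];rc=cv2.minAreaRect((q[:,:2]*1000).astype(np.float32));print('grip',len(q),rc,q[:,2].mean(),q[:,2].max())
q=onplane(r,o,.099)
M=((im.max(-1)<60)&(np.hypot(q[...,0]-.439,q[...,1]+.194)<.035)).astype(np.uint8)
cs=max(cv2.findContours(M,0,1)[0],key=cv2.contourArea)[:,0]
print('black',cv2.contourArea(cs),cv2.minAreaRect((q[cs[:,1],cs[:,0],:2]*1000).astype(np.float32)))
E
```

```text
3.6 [ 0.43973637 -0.1928557   0.22096663] [-37.8  16.3  87.9   0.   75.7  -4. ]
grip 529 ((437.36932373046875, -193.33294677734375), (33.840858459472656, 11.981660842895508), 51.77403259277344) 0.09408389511959143 0.09731861822911494
black 411.0 ((439.69500732421875, -190.38563537597656), (34.63496398925781, 9.830244064331055), 51.80671691894531)
```

View pics/w2.png

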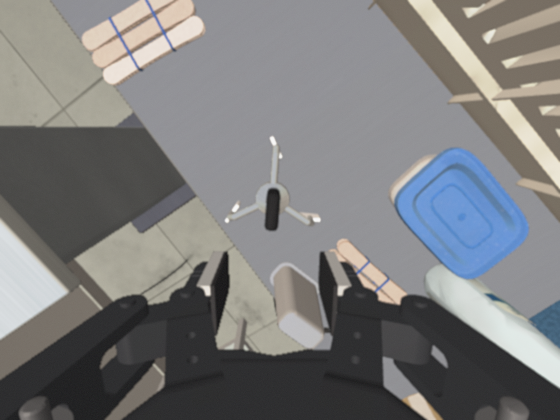

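The wrist picture shows the black tab at (272,210), upright between the jaws, with its yaw about 52°. I'll trim the pose, descend and grip.

>>> servo_tool:
  newtons: 70
  steps:
    - {"tx":-0.15,"ty":0,"tz":-2,"yaw":-4,"claw":4.5}
    - {"tx":0,"ty":0,"tz":-2,"yaw":0,"claw":4.5}
    - {"tx":0,"ty":0,"tz":-2,"yaw":0,"claw":4.5}
    - {"tx":0,"ty":0,"tz":-2,"yaw":0,"claw":4.5}
    - {"tx":0,"ty":0,"tz":-2,"yaw":0,"claw":4.5}
    - {"tx":0,"ty":0,"tz":-2,"yaw":0,"claw":4.5}
    - {"tx":0,"ty":0,"tz":-1.8,"yaw":0,"claw":4.5}
    - {"tx":0,"ty":0,"tz":0,"yaw":0,"claw":4.5}
    - {"tx":0,"ty":0,"tz":0,"yaw":0,"claw":2.5}
    - {"tx":0,"ty":0,"tz":0,"yaw":0,"claw":0.5}
    - {"tx":0,"ty":0,"tz":0,"yaw":0,"claw":0.5}
    - {"tx":0,"ty":0,"tz":0,"yaw":0,"claw":0.5}
    - {"tx":0,"ty":0,"tz":0,"yaw":0,"claw":0.5}
    - {"tx":0,"ty":0,"tz":0,"yaw":0,"claw":0.5}

```text
time_s: 5.05
position: [0.4385, -0.1939, 0.0836]
tool_rot: [[0.615, 0.789, 0.002], [0.789, -0.615, -0.001], [0.0, 0.002, -1.0]]
ft_force: [-1.0, 1.5, 8.6]
grip_width: 0.0109
gripper_force: 68.6
```

>>> servo_tool:
  steps:
    - {"tx":0,"ty":0,"tz":0.6,"yaw":0,"claw":0.5}
    - {"tx":0,"ty":0,"tz":2,"yaw":0,"claw":0.5}
    - {"tx":0,"ty":0,"tz":3,"yaw":0,"claw":0.5}
    - {"tx":0,"ty":0,"tz":3,"yaw":0,"claw":0.5}
    - {"tx":0,"ty":1,"tz":3,"yaw":0,"claw":0.5}
    - {"tx":0,"ty":2,"tz":3,"yaw":4,"claw":0.5}
    - {"tx":0,"ty":3,"tz":3,"yaw":4,"claw":0.5}
    - {"tx":0,"ty":3,"tz":3,"yaw":4,"claw":0.5}
    - {"tx":0,"ty":3,"tz":0,"yaw":4,"claw":0.5}
    - {"tx":0,"ty":3,"tz":0,"yaw":4,"claw":0.5}
    - {"tx":0,"ty":3,"tz":0,"yaw":4,"claw":0.5}
    - {"tx":0,"ty":3,"tz":0,"yaw":4,"claw":0.5}
    - {"tx":0,"ty":3,"tz":0,"yaw":4,"claw":0.5}
    - {"tx":0,"ty":3,"tz":0,"yaw":4,"claw":0.5}
    - {"tx":0.5,"ty":3,"tz":0,"yaw":4,"claw":0.5}
    - {"tx":1,"ty":3,"tz":0,"yaw":4,"claw":0.5}
    - {"tx":1,"ty":3,"tz":0,"yaw":4,"claw":0.5}
    - {"tx":1.05,"ty":3.8,"tz":0,"yaw":2,"claw":0.5}
    - {"tx":0,"ty":0,"tz":0,"yaw":0,"claw":0.5}
    - {"tx":0,"ty":0,"tz":0,"yaw":0,"claw":0.5}

```text
time_s: 7.05
position: [0.4732, 0.2048, 0.2883]
tool_rot: [[-0.21, 0.978, -0.001], [0.978, 0.21, -0.0], [-0.0, -0.001, -1.0]]
ft_force: [-1.0, -0.7, -1.8]
grip_width: 0.0111
gripper_force: 68.6
```

```bash
python3 - <<'E'
from h import *
s=env.observe();print(s['time_s'],s['position'],np.round(s['tool_rot'],3),s['ft_force'],np.round(s['q'],1),s['grip_width'])
im,d,m=snap('wrist');P,r,o=cloud(d,m);a=im
b,d,m=snap('scene');c=b[100:260,170:330];c=cv2.resize(c,None,fx=2.5,fy=2.5)
t,d,m=snap('top')
cv2.imwrite('pics/w3.png',np.hstack([cv2.resize(a,(400,300)),c[:300,:400]])[:,:,::-1])
q=P.reshape(-1,3);k=np.hypot(q[:,0]-.474,q[:,1]-.205)<.085
q1=q[k&(abs(q[:,2]-.1525)<.006)];A=np.c_[2*q1[:,:2],np.ones(len(q1))];c=np.linalg.lstsq(A,(q1[:,:2]**2).sum(1),rcond=None)[0];print('rim',len(q1),c[:2],np.sqrt(c[2]+c[0]**2+c[1]**2))
E
```

```text
7.05 [0.473158   0.20481092 0.28832176] [[-0.21   0.978 -0.001]
 [ 0.978  0.21  -0.   ]
 [-0.    -0.001 -1.   ]] [-0.99563898 -0.6831423  -1.79685307] [10.2 16.9 75.5 -0.  87.7 -1.9] 0.011099762637677268
rim 2196 [0.47362668 0.20582689] 0.07180518796869331
```

View pics/w3.png

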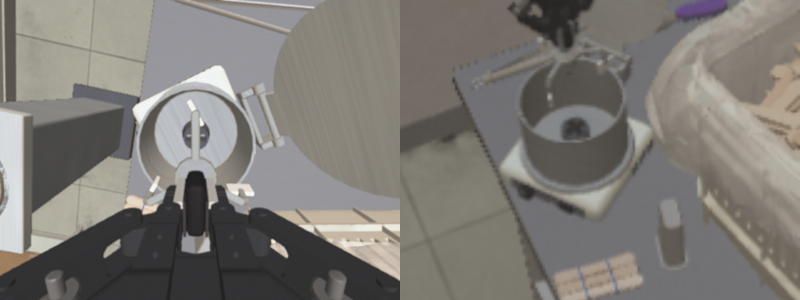

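Paddle is held upright over the pot, with the first arm visible over the boss at (195,135) and both rims clear. Now descend to just above the bore.

>>> servo_tool:
  steps:
    - {"tx":0.08,"ty":0.05,"tz":-1.5,"yaw":0,"claw":0.5}
    - {"tx":0,"ty":0,"tz":-1.5,"yaw":0,"claw":0.5}
    - {"tx":0,"ty":0,"tz":-1.5,"yaw":0,"claw":0.5}
    - {"tx":0,"ty":0,"tz":-1.5,"yaw":0,"claw":0.5}
    - {"tx":0,"ty":0,"tz":-1.5,"yaw":0,"claw":0.5}
    - {"tx":0,"ty":0,"tz":-1.5,"yaw":0,"claw":0.5}
    - {"tx":0,"ty":0,"tz":-1.5,"yaw":0,"claw":0.5}
    - {"tx":0,"ty":0,"tz":-1,"yaw":0,"claw":0.5}
    - {"tx":0,"ty":0,"tz":0,"yaw":0,"claw":0.5}
    - {"tx":0,"ty":0,"tz":0,"yaw":0,"claw":0.5}

```text
time_s: 8.2
position: [0.4746, 0.2046, 0.1739]
tool_rot: [[-0.208, 0.978, 0.001], [0.978, 0.208, 0.0], [-0.0, 0.001, -1.0]]
ft_force: [-0.3, 0.1, -0.7]
grip_width: 0.0106
gripper_force: 68.7
```

>>> servo_tool:
  steps:
    - {"tx":0,"ty":0,"tz":-0.3,"yaw":0,"claw":0.5}
    - {"tx":0,"ty":0,"tz":-0.3,"yaw":0,"claw":0.5}
    - {"tx":0,"ty":0,"tz":-0.3,"yaw":0,"claw":0.5}
    - {"tx":0,"ty":0,"tz":0,"yaw":0,"claw":0.5}

```text
time_s: 8.6
position: [0.4741, 0.2049, 0.1639]
tool_rot: [[-0.209, 0.978, -0.001], [0.978, 0.209, -0.0], [0.0, -0.001, -1.0]]
ft_force: [-0.9, 0.3, -1.9]
grip_width: 0.0108
gripper_force: 68.7
```

>>> servo_tool:
  steps:
    - {"tx":0,"ty":0,"tz":-0.3,"yaw":0,"claw":0.5}
    - {"tx":0,"ty":0,"tz":-0.3,"yaw":0,"claw":0.5}
    - {"tx":0,"ty":0,"tz":-0.3,"yaw":0,"claw":0.5}
    - {"tx":0,"ty":0,"tz":-0.3,"yaw":0,"claw":0.5}
    - {"tx":0,"ty":0,"tz":-0.2,"yaw":0,"claw":0.5}
    - {"tx":0,"ty":0,"tz":0,"yaw":0,"claw":0.5}

```text
time_s: 9.2
position: [0.4742, 0.2049, 0.15]
tool_rot: [[-0.209, 0.978, -0.001], [0.978, 0.209, -0.0], [0.0, -0.001, -1.0]]
ft_force: [0.2, -0.6, -2.6]
grip_width: 0.0109
gripper_force: 68.6
```

Already past key contact height (0.1526) with no force, so the keys are entering. I'll go down to home.

>>> servo_tool:
  steps:
    - {"tx":0,"ty":0,"tz":-0.3,"yaw":0,"claw":0.5}
    - {"tx":0,"ty":0,"tz":-0.3,"yaw":0,"claw":0.5}
    - {"tx":0,"ty":0,"tz":-0.3,"yaw":0,"claw":0.5}
    - {"tx":0,"ty":0,"tz":-0.3,"yaw":0,"claw":0.5}
    - {"tx":0,"ty":0,"tz":-0.1,"yaw":0,"claw":0.5}
    - {"tx":0,"ty":0,"tz":0,"yaw":0,"claw":0.5}
    - {"tx":0,"ty":0,"tz":0,"yaw":0,"claw":0.5}

```text
time_s: 9.9
position: [0.4744, 0.2049, 0.1374]
tool_rot: [[-0.209, 0.978, 0.0], [0.978, 0.209, 0.0], [-0.0, 0.0, -1.0]]
ft_force: [-0.1, 0.7, -1.3]
grip_width: 0.0111
gripper_force: 68.6
```

>>> servo_tool:
  newtons: 20
  steps:
    - {"tx":0,"ty":0,"tz":0,"yaw":0,"claw":2}
    - {"tx":0,"ty":0,"tz":0,"yaw":0,"claw":3.5}
    - {"tx":0,"ty":0,"tz":0,"yaw":0,"claw":3.5}
    - {"tx":0,"ty":0,"tz":0,"yaw":0,"claw":3.5}
    - {"tx":0,"ty":0,"tz":1,"yaw":0,"claw":3.5}
    - {"tx":0,"ty":0,"tz":2,"yaw":0,"claw":3.5}
    - {"tx":0,"ty":0,"tz":4,"yaw":0,"claw":3.5}
    - {"tx":0,"ty":0,"tz":4,"yaw":0,"claw":3.5}
    - {"tx":0,"ty":0,"tz":4,"yaw":0,"claw":3.5}
    - {"tx":0,"ty":0,"tz":4,"yaw":0,"claw":3.5}
    - {"tx":0,"ty":0,"tz":4,"yaw":0,"claw":0}
    - {"tx":0,"ty":0,"tz":2,"yaw":0,"claw":0}
    - {"tx":0,"ty":0,"tz":0,"yaw":0,"claw":0}

```text
time_s: 11.2
position: [0.4745, 0.205, 0.391]
tool_rot: [[-0.209, 0.978, 0.007], [0.978, 0.209, 0.001], [-0.0, 0.007, -1.0]]
ft_force: [-0.2, -0.2, -0.7]
grip_width: 0.0004
gripper_force: 0.0
```

```bash
python3 - <<'E'
from h import *
s=env.observe();print(s['time_s'],s['position'],np.round(s['q'],1))
im,d,m=snap('wrist');P,r,o=cloud(d,m)
q=P.reshape(-1,3);k=np.hypot(q[:,0]-.474,q[:,1]-.205)<.03
q1=q[k&(q[:,2]>.12)];print('grip top',len(q1),np.nanmax(q1[:,2]),np.median(q1[:,2]),q1.mean(0))
z=np.load('last_top.npz');
t,d,m=snap('top');P2,_,_=cloud(d,m)
z=P2[...,2]
for nm,PP in(('wrist',P),('top',P2)):
  k=(PP[...,2]>.17)&(PP[...,2]<.36)&(np.hypot(PP[...,0]-.585,PP[...,1]-.285)<.11)&((PP[...,0]-.474)*.8+(PP[...,1]-.205)*.6>.08)
  L=PP[k];
  if len(L)<50: print(nm,len(L));continue
  c=L.mean(0);w,V=np.linalg.eigh(np.cov((L-c).T));n=V[:,0];print(nm,len(L),c,'n',n,L.max(0),'yaw',np.degrees(np.arctan2(n[1],n[0])))
# obstacles behind lid
for x in np.arange(.56,.84,.04):
  row=[]
  for y in np.arange(.22,.5,.04):
    k=(abs(P2[...,0]-x)<.02)&(abs(P2[...,1]-y)<.02);row.append('%5.2f'%np.nanmax(z[k]) if k.any() else '  -  ')
  print('%.2f'%x,*row)
E
```

```text
11.2 [0.47446693 0.20496665 0.39097552] [ 10.2  14.7  62.   -0.  102.8  -1.8]
grip top 27598 0.47399419877503085 0.4526252451475084 [0.47110901 0.21729231 0.44242982]
wrist 23462 [0.58100847 0.29177783 0.26421247] n [ 0.7409894   0.56151946 -0.36828061] [0.6296395  0.34889795 0.32911636] yaw 37.154735429956375
top 1131 [0.6062562  0.26580173 0.27504531] n [ 0.73976112  0.55932232 -0.37404817] [0.63340943 0.32788917 0.33339601] yaw 37.09238123296452
0.56  0.16  0.18  0.30  0.31   -     -     -     -  
0.60  0.27  0.31  0.33  0.33   -     -     -     -  
0.64  0.28  0.31  0.33   -     -    0.04  0.01   -  
0.68  0.01  0.02  0.01  0.01  0.04  0.04  0.04   -  
0.72  0.04  0.03  0.03  0.01  0.04  0.03  0.03   -  
0.76  0.05  0.01  0.04  0.01  0.04  0.03  0.01   -  
0.80  0.05  0.05  0.04  0.01  0.03  0.01  0.01   -
```

```bash
python3 - <<'E'
from h import *
m=env.camera_model('wrist');z=np.load('last_wrist.npz');P,r,o=cloud(z['d'],m)
q=P.reshape(-1,3);q=q[(np.hypot(q[:,0]-.474,q[:,1]-.205)<.03)&(q[:,2]>.12)&(q[:,2]<.2)]
print('grip',len(q),np.percentile(q[:,2],[50,95]),cv2.minAreaRect((q[:,:2]*1000).astype(np.float32)))
E
```

```text
grip 266 [0.14367465 0.14521239] ((470.7603454589844, 204.66830444335938), (11.115100860595703, 33.1104850769043), 11.84669303894043)
```

>>> servo_tool:
  steps:
    - {"tx":1.6,"ty":1.2,"tz":0.2,"yaw":-6,"claw":0}
    - {"tx":1.6,"ty":1.2,"tz":0.2,"yaw":-6,"claw":0}
    - {"tx":1.6,"ty":1.2,"tz":0.2,"yaw":-6,"claw":0}
    - {"tx":1.6,"ty":1.2,"tz":0.2,"yaw":-6,"claw":0}
    - {"tx":1.6,"ty":1.2,"tz":0,"yaw":-6,"claw":0}
    - {"tx":1.6,"ty":1.2,"tz":0,"yaw":-6,"claw":0}
    - {"tx":1.6,"ty":1.2,"tz":0,"yaw":-6,"claw":0}
    - {"tx":1.6,"ty":1.2,"tz":0,"yaw":-6,"claw":0}
    - {"tx":1.6,"ty":1.2,"tz":0,"yaw":-6,"claw":0}
    - {"tx":1.6,"ty":1.2,"tz":0,"yaw":-6,"claw":0}
    - {"tx":1.2,"ty":0.9,"tz":0,"yaw":-5,"claw":0}
    - {"tx":0,"ty":0,"tz":0,"yaw":0,"claw":0}
    - {"tx":0,"ty":0,"tz":0,"yaw":0,"claw":0}

```text
time_s: 12.6
position: [0.6452, 0.3331, 0.3931]
tool_rot: [[0.797, 0.604, -0.0], [0.604, -0.797, 0.0], [-0.0, -0.0, -1.0]]
ft_force: [0.7, -0.2, 0.7]
grip_width: -0.0003
gripper_force: 0.0
```

The tab top is at about 0.145 m and the tab lies at 12°, centred, so the paddle is home (on top of the boss the tab would read about 0.165). Now go down behind the lid.

>>> servo_tool:
  steps:
    - {"tx":0,"ty":0,"tz":-1.5,"yaw":0,"claw":0}
    - {"tx":0,"ty":0,"tz":-1.5,"yaw":0,"claw":0}
    - {"tx":0,"ty":0,"tz":-1.5,"yaw":0,"claw":0}
    - {"tx":0,"ty":0,"tz":-1.5,"yaw":0,"claw":0}
    - {"tx":0,"ty":0,"tz":-1.5,"yaw":0,"claw":0}
    - {"tx":0,"ty":0,"tz":0,"yaw":0,"claw":0}
    - {"tx":0,"ty":0,"tz":0,"yaw":0,"claw":0}

```text
time_s: 13.3
position: [0.6448, 0.3329, 0.3209]
tool_rot: [[0.798, 0.603, 0.003], [0.603, -0.798, 0.001], [0.003, 0.001, -1.0]]
ft_force: [0.0, 0.4, -0.6]
grip_width: 0.0003
gripper_force: 0.0
```

>>> servo_tool:
  steps:
    - {"tx":-0.8,"ty":-0.6,"tz":0,"yaw":0,"claw":0}
    - {"tx":-0.8,"ty":-0.6,"tz":0,"yaw":0,"claw":0}
    - {"tx":-0.8,"ty":-0.6,"tz":0,"yaw":0,"claw":0}
    - {"tx":-0.8,"ty":-0.6,"tz":0,"yaw":0,"claw":0}
    - {"tx":-0.8,"ty":-0.6,"tz":0,"yaw":0,"claw":0}
    - {"tx":-0.8,"ty":-0.6,"tz":0,"yaw":0,"claw":0}

```text
time_s: 13.9
position: [0.5969, 0.297, 0.3213]
tool_rot: [[0.798, 0.603, 0.005], [0.603, -0.798, 0.002], [0.005, 0.002, -1.0]]
ft_force: [0.2, -0.0, 1.0]
grip_width: 0.0003
gripper_force: 0.5
```

>>> servo_tool:
  steps:
    - {"tx":-0.8,"ty":-0.6,"tz":0,"yaw":0,"claw":0}
    - {"tx":-0.8,"ty":-0.6,"tz":0,"yaw":0,"claw":0}
    - {"tx":-0.8,"ty":-0.6,"tz":0,"yaw":0,"claw":0}
    - {"tx":-0.8,"ty":-0.6,"tz":0,"yaw":0,"claw":0}
    - {"tx":-0.8,"ty":-0.6,"tz":0,"yaw":0,"claw":0}
    - {"tx":-0.8,"ty":-0.6,"tz":0,"yaw":0,"claw":0}

```text
time_s: 14.5
position: [0.549, 0.2609, 0.3215]
tool_rot: [[0.798, 0.603, 0.005], [0.603, -0.798, 0.002], [0.005, 0.002, -1.0]]
ft_force: [0.4, 0.1, 0.6]
grip_width: -0.0001
gripper_force: 0.3
```

>>> servo_tool:
  steps:
    - {"tx":-0.8,"ty":-0.6,"tz":0,"yaw":0,"claw":0}
    - {"tx":-0.8,"ty":-0.6,"tz":0,"yaw":0,"claw":0}
    - {"tx":-0.8,"ty":-0.6,"tz":0,"yaw":0,"claw":0}
    - {"tx":-0.8,"ty":-0.6,"tz":-0.2,"yaw":0,"claw":0}
    - {"tx":-0.8,"ty":-0.6,"tz":-0.4,"yaw":0,"claw":0}
    - {"tx":-0.8,"ty":-0.6,"tz":-0.4,"yaw":0,"claw":0}
    - {"tx":-0.8,"ty":-0.6,"tz":-0.4,"yaw":0,"claw":0}

```text
time_s: 15.2
position: [0.4927, 0.2188, 0.3062]
tool_rot: [[0.798, 0.603, 0.003], [0.603, -0.798, 0.001], [0.003, 0.001, -1.0]]
ft_force: [0.1, 1.0, -0.6]
grip_width: -0.0001
gripper_force: 0.2
```

```bash
cat > lid.py <<'E'
from h import *
t,d,m=snap('scene');P2,_,_=cloud(d,m)
print(env.observe()['time_s'])
b=cv2.resize(t[60:230,150:400],None,fx=2.4,fy=2.4);cv2.imwrite('pics/l%d.png'%(env.observe()['time_s']*100),b[:,:,::-1])
X=P2[...,0]-.474;Y=P2[...,1]-.205;rad=X*.8+Y*.6;lat=-X*.6+Y*.8
k=(abs(lat)<.09)&(rad>-.12)&(rad<.2)&(P2[...,2]>.145)&(P2[...,2]<.36)
for a in np.arange(-.11,.2,.02):
  kk=k&(abs(rad-a)<.01);
  if kk.sum()>5: print(round(a,2),kk.sum(),np.percentile(P2[...,2][kk],[10,50,90]).round(3))
E
python3 lid.py; ls pics
```

```text
15.25
-0.07 48 [0.146 0.151 0.155]
-0.05 22 [0.147 0.15  0.153]
-0.03 14 [0.146 0.149 0.151]
-0.01 64 [0.147 0.303 0.315]
0.01 249 [0.271 0.329 0.355]
0.03 75 [0.151 0.261 0.344]
0.05 58 [0.147 0.208 0.233]
0.07 70 [0.146 0.152 0.195]
0.09 55 [0.149 0.155 0.162]
a.png
c.png
l1525.png
top.png
w1.png
w1c.png
w2.png
w3.png
```

The lid is coming along at about 1.0 rad. I'll push it further over and down.

>>> servo_tool:
  steps:
    - {"tx":-0.8,"ty":-0.6,"tz":-0.6,"yaw":0,"claw":0}
    - {"tx":-0.8,"ty":-0.6,"tz":-0.6,"yaw":0,"claw":0}
    - {"tx":-0.8,"ty":-0.6,"tz":-0.6,"yaw":0,"claw":0}
    - {"tx":-0.8,"ty":-0.6,"tz":-0.6,"yaw":0,"claw":0}
    - {"tx":-0.4,"ty":-0.3,"tz":-0.6,"yaw":0,"claw":0}
    - {"tx":0,"ty":0,"tz":0,"yaw":0,"claw":0}
    - {"tx":0,"ty":0,"tz":2,"yaw":0,"claw":0}
    - {"tx":0,"ty":0,"tz":3,"yaw":0,"claw":0}
    - {"tx":0,"ty":0,"tz":3,"yaw":0,"claw":0}
    - {"tx":0,"ty":0,"tz":3,"yaw":0,"claw":0}
    - {"tx":0,"ty":0,"tz":0,"yaw":0,"claw":0}
    - {"tx":0,"ty":0,"tz":0,"yaw":0,"claw":0}
    - {"tx":0,"ty":0,"tz":0,"yaw":0,"claw":0}
    - {"tx":0,"ty":0,"tz":0,"yaw":0,"claw":0}
    - {"tx":0,"ty":0,"tz":0,"yaw":0,"claw":0}
    - {"tx":0,"ty":0,"tz":0,"yaw":0,"claw":0}
    - {"tx":0,"ty":0,"tz":0,"yaw":0,"claw":0}
    - {"tx":0,"ty":0,"tz":0,"yaw":0,"claw":0}
    - {"tx":0,"ty":0,"tz":0,"yaw":0,"claw":0}
    - {"tx":0,"ty":0,"tz":0,"yaw":0,"claw":0}

```text
time_s: 17.25
position: [0.4569, 0.1921, 0.3852]
tool_rot: [[0.798, 0.603, 0.001], [0.603, -0.798, 0.0], [0.001, 0.0, -1.0]]
ft_force: [-0.2, 0.1, 0.6]
grip_width: -0.0002
gripper_force: 0.0
```

>>> servo_tool:
  steps:
    - {"tx":0,"ty":0,"tz":0,"yaw":0,"claw":0}
    - {"tx":0,"ty":0,"tz":0,"yaw":0,"claw":0}
    - {"tx":0,"ty":0,"tz":0,"yaw":0,"claw":0}
    - {"tx":0,"ty":0,"tz":0,"yaw":0,"claw":0}
    - {"tx":0,"ty":0,"tz":0,"yaw":0,"claw":0}
    - {"tx":0,"ty":0,"tz":0,"yaw":0,"claw":0}
    - {"tx":0,"ty":0,"tz":0,"yaw":0,"claw":0}
    - {"tx":0,"ty":0,"tz":0,"yaw":0,"claw":0}
    - {"tx":0,"ty":0,"tz":0,"yaw":0,"claw":0}
    - {"tx":0,"ty":0,"tz":0,"yaw":0,"claw":0}
    - {"tx":0,"ty":0,"tz":0,"yaw":0,"claw":0}
    - {"tx":0,"ty":0,"tz":0,"yaw":0,"claw":0}
    - {"tx":0,"ty":0,"tz":0,"yaw":0,"claw":0}
    - {"tx":0,"ty":0,"tz":0,"yaw":0,"claw":0}
    - {"tx":0,"ty":0,"tz":0,"yaw":0,"claw":0}
    - {"tx":0,"ty":0,"tz":0,"yaw":0,"claw":0}
    - {"tx":0,"ty":0,"tz":0,"yaw":0,"claw":0}
    - {"tx":0,"ty":0,"tz":0,"yaw":0,"claw":0}
    - {"tx":0,"ty":0,"tz":0,"yaw":0,"claw":0}
    - {"tx":0,"ty":0,"tz":0,"yaw":0,"claw":0}

```text
time_s: 19.25
position: [0.4569, 0.1921, 0.3852]
tool_rot: [[0.798, 0.603, 0.001], [0.603, -0.798, 0.001], [0.001, 0.0, -1.0]]
ft_force: [0.1, 0.2, 0.7]
grip_width: 0.0002
gripper_force: 0.0
```

```bash
python3 lid.py; ls pics|grep l
```

```text
19.3
-0.09 58 [0.156 0.16  0.166]
-0.07 116 [0.153 0.158 0.162]
-0.05 178 [0.154 0.158 0.162]
-0.03 212 [0.155 0.158 0.162]
-0.01 214 [0.155 0.159 0.163]
0.01 208 [0.155 0.159 0.162]
0.03 189 [0.155 0.159 0.162]
0.05 139 [0.155 0.158 0.162]
0.07 100 [0.153 0.158 0.161]
0.09 88 [0.151 0.157 0.161]
l1525.png
l1930.png
```

The lid lies flat at 0.158 m across its whole width, so it is shut. The arm is clear and the moulds and bottle were never approached. Handing in.

```bash
python3 -c "
from rig import env
print(env.close_job())"
```

```text
the job is handed in; nothing more can be done
None
```

The paddle is home in the drive with the lid shut over it and the arm clear, and I handed the job in at about 19 s; the hand-in call returned no verdict.

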